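Sort look-alike sample capsules by heft and load the ageing block

TASK

Three look-alike steel capsules stand in the rack: one is empty, one is filled with resin, one has a solid steel core. Tell them by the weight felt in a short lift, then push the filled one fully home in the well of the block heater, past its spring ball and down onto the spacer discs, stand the steel-cored one in the round recess of the wooden case, and leave the empty one standing in the rack. Work gently: never press on the discs with more than 40 N, do not drop a capsule or set it down hard, and leave the beaker, the tape roll and the meter where they are.

Things in the scene. Friction and masses are not known exactly. Their poses are not given: they have to be found in the camera images.
- capsule_1: one of three look-alike closed steel capsules: plain upright cylinder 36 mm in diameter, 95 mm tall, foot chamfered 3 mm. Origin at the centre of its underside, z up its axis. The names say nothing: which is which is drawn afresh each time. One is an empty shell (0.13 to 0.17 kg), one filled with resin (0.28 to 0.38 kg), one has a solid steel core (0.49 to 0.63 kg); only the weight tells
- capsule_2: one of three look-alike closed steel capsules: plain upright cylinder 36 mm in diameter, 95 mm tall, foot chamfered 3 mm. Origin at the centre of its underside, z up its axis. The names say nothing: which is which is drawn afresh each time. One is an empty shell (0.13 to 0.17 kg), one filled with resin (0.28 to 0.38 kg), one has a solid steel core (0.49 to 0.63 kg); only the weight tells
- capsule_3: one of three look-alike closed steel capsules: plain upright cylinder 36 mm in diameter, 95 mm tall, foot chamfered 3 mm. Origin at the centre of its underside, z up its axis. The names say nothing: which is which is drawn afresh each time. One is an empty shell (0.13 to 0.17 kg), one filled with resin (0.28 to 0.38 kg), one has a solid steel core (0.49 to 0.63 kg); only the weight tells
- heater: dry-block heater, white housing 220 (x) by 150 (y) by 92 mm, fixed to the bench, grey control panel on its -x side, bare aluminium block (top at 100 mm) on its +x side; black dots are tube bores. Origin at the centre of its underside, z up. It may stand to the robot's left or right, in exchange with the case
- well (a point): centre of the mouth of the only large well in the heater's block, in the plane of the block's top (100 mm up, 25 mm to +x of the heater's origin); z up. Round, 38 mm in diameter, chamfered 2 mm. White spacer discs, a stack of unlisted height, lie on its bottom, so a capsule's foot is stopped somewhere between 30 and 48 mm below the mouth: find the stop by feel
- ball (a point): centre of the spring ball (10 mm) in the -x side of the well's wall, 12 mm below the mouth, when out. It stands 4 mm into the bore and presses a capsule with about 10 N against the opposite wall, so a capsule does not sink under its own weight: pushing it past and on down takes about 5 to 15 N
- case: open wooden instrument case 220 (x) by 160 (y) by 56 mm, fixed, with a grey deck 46 mm above the bench and small brass weights on its -x side. Origin at the centre of its underside, z up
- recess (a point): centre of the mouth of the only round recess in the case's deck, 46 mm above the bench, 30 mm to +x of the case's origin; round, 40 mm in diameter, 30 mm deep, chamfered 2 mm; z up
- rack: white plastic rack block 70 (x) by 216 (y) by 40 mm, fixed, with three round holes 70 mm apart along y. Origin at the centre of its underside, z up
- rack_hole0 (a point): centre of the mouth of the rack's hole at y = -70 mm in the rack's frame, 40 mm above the bench; round, 40 mm in diameter, 30 mm deep, chamfered 2 mm; z up. A capsule standing in it is 65 mm proud
- rack_hole1 (a point): centre of the mouth of the rack's hole at y = 0 mm in the rack's frame, 40 mm above the bench; round, 40 mm in diameter, 30 mm deep, chamfered 2 mm; z up. A capsule standing in it is 65 mm proud
- rack_hole2 (a point): centre of the mouth of the rack's hole at y = 70 mm in the rack's frame, 40 mm above the bench; round, 40 mm in diameter, 30 mm deep, chamfered 2 mm; z up. A capsule standing in it is 65 mm proud
- beaker: bystander: open glass beaker, 68 mm in diameter, 85 mm tall, loose; origin at the centre of its underside
- tape: bystander: roll of black tape, 90 mm in diameter, 24 mm tall, loose; origin at the centre of its underside
- meter: bystander: grey hand-held test meter lying flat, 150 by 75 by 40 mm, loose; origin at the centre of its underside
Things that resemble listed ones, but are neither listed nor needed, are in the scene too. What is shaped like the capsule_3 but purple is not meant.

How it is judged:
By the outcome, as a careful person would: the job done as asked, in the order asked, and still so for the second after the job is handed in, with the robot touching nothing.
It also fails if it takes over 72 s, if anything falls off the work surface, if the arm or the gripper's body presses on something with over 40 N, if the wrist force passes 120 N, or if a joint passes its speed limit or range.

ROBOT

A 6-joint arm with a two-finger parallel gripper is mounted at the origin on the work surface. World frame = base frame: x ahead of the robot, y to its left, z up, the work surface at z = 0. Lengths are in m, angles in degrees, forces in N, time in s.
With the tool pointing down it reaches from about 0.35 to 0.875 m from the base axis. Payload 4.2 kg.
Tool frame: the origin (TCP) lies midway between the tips of the shut fingers; the grasp point (between the pads) lies r.pinch_z behind it (r.pinch_z is the distance from the TCP to the grasp point, in m); z points along the fingers, y is the direction in which the jaws open and shut (so a half turn about z gives the same grasp; the last joint's range is limited). The gripper opens to 87 mm and grips with 3 to 60 N. Pads are 19 mm wide; open, the fingers measure 117 mm over their backs; the gripper's body (75 mm by 190 mm) begins 51 mm behind the grasp point.
Start: joints at [-56.517, 22.042, 0.453, 0, -68.411, -14.817], TCP at [0.2, -0.592, 0.223] pointing down, gripper open.
Joint ranges: [-179.83, 179.83], [-69.29, 118.12], [-61.27, 80.66], [-181.25, 117.63], [-171.15, -9.14], [-177.46, 177.46]. Speed limits (degrees/s): [159.86, 159.86, 180, 180, 180, 180].

INTERFACE

Orientations are given as a 3x3 rotation matrix whose columns are the frame's x, y, z axes.
In Python, from station import r gives the robot as it stands. The module is installed in compiled form; this text tells all that it offers.
- The arm moves only by the tool play_rows, never from a script. Its argument "deltas" is a list of rows, each a list of 7 numbers: the shift along the tool's x, y, z in units of 25 mm (1.0 is 25 mm), then the turn, a rotation vector about the tool's x, y, z in units of 5 degrees (1.0 is 5 degrees), then the finger opening in mm, from 0 to 87. In form: [[tx, ty, tz, wx, wy, wz, fingers], ...]. A call has 1 to 12 rows; each row is the pose to reach, as a shift and turn from the pose commanded when the call began, along the tool's axes at that moment; what a row does not reach only later rows make up. A row lasts 1/10 s, in which the tool goes at most 50 mm and 8.59 degrees, less where a joint would pass 70% of its speed; a pose out of reach is approached as far as the arm can. A call with a gripper value outside its range is refused whole. The fingers move at their own pace and stop on an object; the grip force is fixed at half the most. Time passes only in rows, so rows that repeat a pose let the fingers close. It gives the time, the measured TCP pose, the force and the opening at its end, in the units of the state.
- r.sense(): the state, without advancing time (a new reading comes with each control period).
- r.capture(name): name is "scene" or "top" or "wrist"; returns a dict with "pixels" (420x560x3 uint8, red, green, blue), "camera_matrix" (3x3 intrinsics, pixels), "R" (3x3) and "t" (3): a world point X has camera coordinates R X + t; the wrist camera has in their place "T_tool_cam" (4x4, takes a point from camera to tool coordinates, whose origin is the TCP and whose axes are the flange's). Camera axes: x right, y down, z forward; pixel columns grow to the right and rows downward; lengths in m; the calibration is good to about 2 mm. The wrist camera is an equidistant fisheye: a pixel r from the principal point sees the ray r / f radians off the axis. A picture is of the moment at which its call begins: read the wrist's pose just before it. There is no depth.
- r.finish_job(): hands the job in, once; it reports no verdict.
Trained networks look in the newest picture that a camera, given by its name, has taken for a name from the list of things; names that differ only in an ending like _2 or _b are one class to them, and where a whole thing is asked for, a point or a joint stands for the part that bears it (a point fixed in the world has none). Each returns a list of dicts, best first, with "score" (0 to 1); they miss things now and then, are a little off and sometimes report something else, mostly with a low value. They report only what shows in the picture. A call takes as long as a camera call. They do not tell look-alikes from the thing itself.
- r.spot_in(camera, target): "centre" ([x, y, z] in m, in world coordinates, good to about 4 mm: the middle of the surface that is visible of it).
- r.cut_out(camera, target): "region" (420x560 bool, what is visible of it).
The state is a dict: "time_s": time; "joints": joint angles; "joint_velocities": joint speeds; "effort": joint torques, N m; "tcp_pos": TCP position; "ee_rot": TCP orientation; "wrist_force": force on the tool from outside, world axes, zero at the start; "moment": the same for the moment, N m; "gripper_width": opening from 0.0 (shut) to 1.0 (fully open).
Only numpy, scipy, OpenCV 4.12 (cv2) and the standard library are available. Lean on these libraries where they do the work, as an engineer would, in place of code of your own. Each camera call takes 0.05 s, during which the arm holds its last target.

## Working session

There is one attempt and no reset: what is moved stays moved. The work goes in short steps, Python scripts to look and compute and a tool call to move; the robot and the scene stay as the last step left them, time stands still between calls to the robot, and variables do not carry over. Pictures are saved under pics/ and viewed, and the job is handed in when it is done.

Besides the shell and the picture viewer there is one more tool, called after "Request:" as name([rows], argument=value, ...), one row to a line, values as JSON. play_rows: Moves the arm, as the interface text tells. Its arguments: {"type":"object","properties":{"deltas":{"type":"array","items":{"type":"array","items":{"type":"number"}}}},"required":["deltas"]}

```bash
mkdir -p pics; cat > h.py <<'E'
import numpy as np, cv2, json
from station import r
def cap(n,f):
    c=r.capture(n); cv2.imwrite('pics/'+f+'.png',c['pixels'][:,:,::-1]); return c
E
python3 - <<'E'
from h import *
s=r.sense(); print({k:np.round(v,3).tolist() for k,v in s.items()}, r.pinch_z)
for n in ['scene','top']:
    c=cap(n,n+'0'); np.savez('pics/'+n+'.npz',**{k:c[k] for k in c})
    for k in ['camera_matrix','R','t']: print(k,np.round(c[k],4).tolist())
    for t in ['capsule_1','heater','case','rack','beaker','tape','meter','well','recess','rack_hole0','ball']:
        try: print(n,t,[(np.round(d['centre'],3).tolist(),round(d['score'],2)) for d in r.spot_in(n,t)])
        except Exception as e: print(t,e)
E
```

```text
{'time_s': 0.0, 'joints': [-56.518, 22.089, 0.381, -0.029, -68.412, -14.818], 'joint_velocities': [-0.029, 0.046, 0.013, -0.008, -0.043, -0.048], 'effort': [-0.0, -39.067, 18.741, 4.22, 0.011, -0.0], 'tcp_pos': [0.2, -0.592, 0.221], 'ee_rot': [[-0.947, -0.32, -0.001], [-0.32, 0.947, 0.002], [0.0, 0.002, -1.0]], 'wrist_force': [-0.08, 0.462, -0.324], 'moment': [0.033, 0.019, -0.021], 'gripper_width': 1.0} 0.0187
camera_matrix [[537.4853, 0.0, 283.6771], [0.0, 537.4853, 203.0199], [0.0, 0.0, 1.0]]
R [[-0.3194, 0.9476, -0.0013], [0.5356, 0.1794, -0.8252], [-0.7817, -0.2643, -0.5648]]
t [0.1745, -0.251, 1.726]
scene capsule_1 [([0.525, 0.046, 0.079], 0.97), ([0.517, -0.024, 0.083], 0.87), ([0.54, 0.113, 0.081], 0.77), ([0.428, 0.032, 0.078], 0.69), ([0.42, 0.127, 0.057], 0.66), ([0.545, 0.055, 0.03], 0.16)]
scene heater [([0.602, 0.358, 0.082], 0.74)]
scene case [([0.53, -0.298, 0.042], 0.57)]
scene rack [([0.543, 0.057, 0.034], 0.72), ([0.538, 0.111, 0.08], 0.68)]
scene beaker [([0.745, -0.1, 0.058], 0.74)]
scene tape [([0.699, 0.116, 0.017], 0.66)]
scene meter [([0.763, 0.01, 0.031], 0
[... 485 characters left out ...]
ule_1 [([0.511, 0.042, 0.104], 0.77), ([0.512, 0.35, 0.092], 0.74), ([0.506, -0.024, 0.104], 0.67), ([0.516, 0.11, 0.102], 0.59), ([0.414, 0.027, 0.095], 0.48), ([0.406, 0.119, 0.098], 0.47)]
top heater [([0.511, 0.351, 0.093], 0.92), ([0.69, 0.114, 0.026], 0.55)]
top case [([0.5, -0.309, 0.043], 0.98)]
top rack [([0.515, 0.037, 0.04], 0.81), ([0.506, -0.022, 0.102], 0.28)]
top beaker [([0.738, -0.11, 0.039], 0.71)]
top tape [([0.692, 0.115, 0.026], 0.88)]
top meter [([0.746, 0.008, 0.032], 0.58)]
top well [([0.511, 0.352, 0.089], 0.75)]
top recess [([0.747, 0.004, 0.03], 0.64)]
top rack_hole0 [([0.508, 0.04, 0.042], 0.6)]
top ball [([0.51, 0.35, 0.089], 0.59), ([0.505, 0.033, 0.036], 0.23)]
```

View pics/scene0.png

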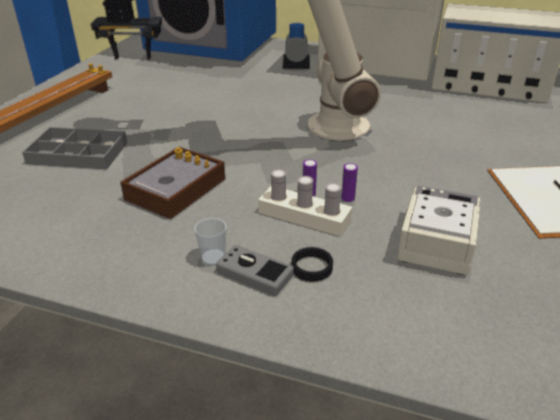

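View pics/top0.png

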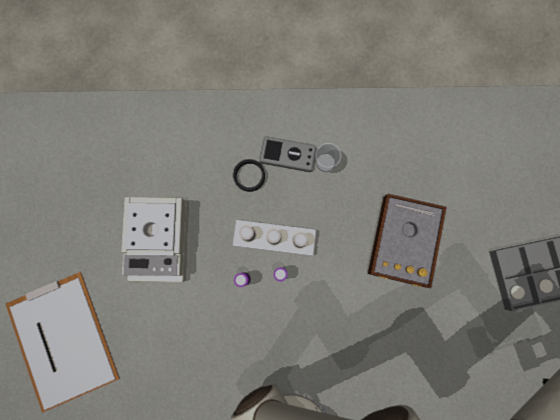

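Scene view: the grey capsules stand in the white rack at (278,185), (305,192) and (333,200). The purple decoys at (310,178) and (350,183) stand outside it. The case is at (175,180) and the heater at (440,225). The top view agrees: well at (151,229), recess at (409,229). I'll enlarge these for exact fits.

```bash
python3 - <<'E'
import cv2,numpy as np
im=cv2.imread('pics/top0.png')
def cr(x,y,w,h,s): return cv2.resize(im[y:y+h,x:x+w],None,fx=s,fy=s,interpolation=cv2.INTER_CUBIC)
a=cr(115,190,75,95,5);b=cr(365,190,85,95,5)
cv2.imwrite('pics/c1.png',np.hstack([a,b])[:, :800])
cv2.imwrite('pics/c2.png',cr(225,210,100,80,7))
E
```

```text
(no output)
```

View pics/c1.png

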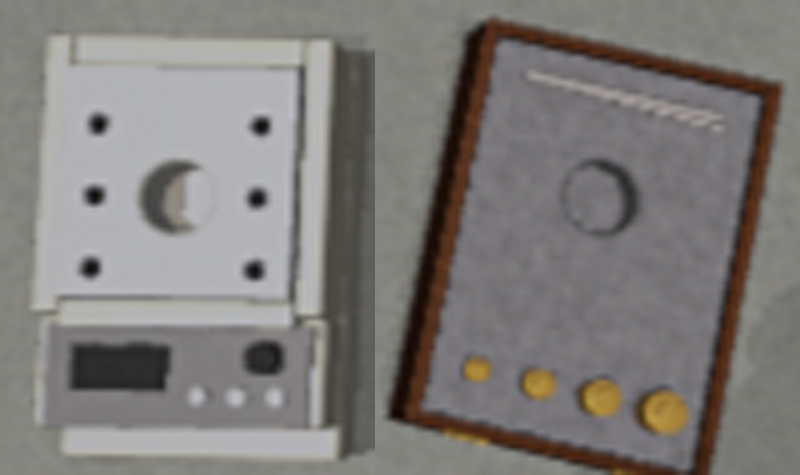

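View pics/c2.png

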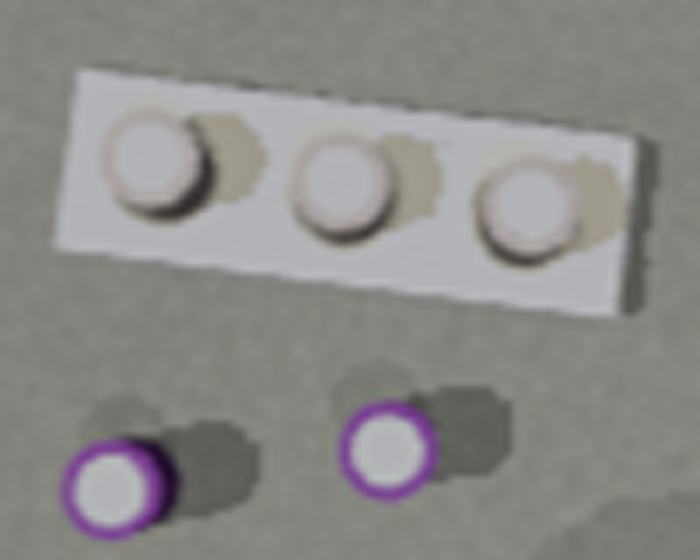

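```bash
cat >> h.py <<'E'
def ray(c,u,v,z):
    K=c['camera_matrix'];R=c['R'];t=c['t']
    d=R.T@np.linalg.inv(K)@np.array([u,v,1.]);o=-R.T@t
    return o+d*(z-o[2])/d[2]
def proj(c,X):
    p=c['camera_matrix']@(c['R']@np.asarray(X)+c['t']); return p[:2]/p[2]
E
python3 - <<'E'
from h import *
c=np.load('pics/top.npz');s=np.load('pics/scene.npz')
f=lambda x,y,X,Y,k:((x+.5)/k-.5+X,(y+.5)/k-.5+Y)
for n,p,z in [('well',f(178,198,115,190,5),.1),('recess',f(224,197,365,190,5),.046)]+[('cap',f(x,y,225,210,7),.105) for x,y in [(153,162),(342,184),(528,207)]]+[('purp',f(x,y,225,210,7),.095) for x,y in [(112,488),(388,452)]]+[('bore',f(x,y,115,190,5),.1) for x,y in [(98,125),(260,127),(90,268),(254,270)]]+[('rackcorner',f(x,y,225,210,7),.04) for x,y in [(78,70),(637,137),(616,318),(57,248)]]+[('brass',f(x,y,115,190,5),.05) for x,y in [(475,370),(663,412)]]:
    X=ray(c,*p,z); print(n,X.round(4),'in scene',proj(s,X).round(1))
E
```

```text
well [0.5323 0.3558 0.1   ] in scene [442.  210.2]
recess [ 0.5337 -0.3202  0.046 ] in scene [166.  179.2]
cap [0.5215 0.1084 0.105 ] in scene [332. 186.]
cap [0.5131 0.0399 0.105 ] in scene [304.4 179.2]
cap [ 0.5045 -0.0273  0.105 ] in scene [278.4 172.6]
purp [0.4045 0.1235 0.095 ] in scene [349.6 166.2]
purp [0.4169 0.0238 0.095 ] in scene [309.3 162.2]
bore [0.5703 0.3984 0.1   ] in scene [461.4 223.9]
bore [0.5687 0.3146 0.1   ] in scene [420.6 216. ]
bore [0.4967 0.3997 0.1   ] in scene [464.1 205. ]
bore [0.4953 0.3156 0.1   ] in scene [425.  197.8]
rackcorner [0.5625 0.1437 0.04  ] in scene [341.1 221.9]
rackcorner [ 0.5353 -0.0713  0.04  ] in scene [257.3 198.9]
rackcorner [ 0.4662 -0.0623  0.04  ] in scene [270.4 185. ]
rackcorner [0.4939 0.1512 0.04  ] in scene [351.  206.3]
brass [0.4446 0.2107 0.05  ] in scene [380.1 196.3]
brass [0.4222 0.111  0.05  ] in scene [341.8 184.5]
```

```bash
python3 - <<'E'
import cv2,numpy as np
im=cv2.imread('pics/scene0.png')
def cr(x,y,w,h,s): return cv2.resize(im[y:y+h,x:x+w],None,fx=s,fy=s,interpolation=cv2.INTER_CUBIC)
cv2.imwrite('pics/c3.png',cr(255,155,110,80,7))
cv2.imwrite('pics/c4.png',np.hstack([cr(400,180,85,90,4),cr(120,145,110,90,4)]))
E
```

```text
(no output)
```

View pics/c3.png

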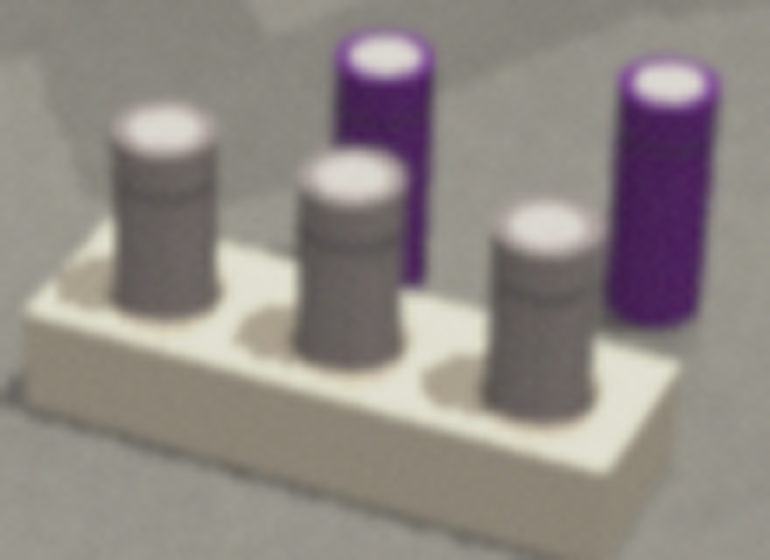

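View pics/c4.png

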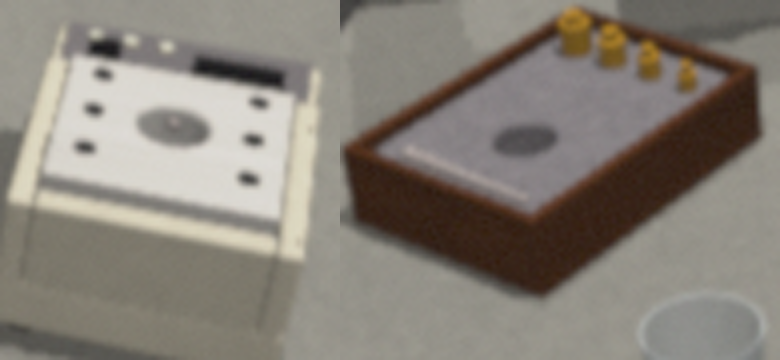

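```bash
cat >> h.py <<'E'
def st():
    s=r.sense(); Rm=np.array(s['ee_rot']); y=Rm[:,1]
    print('t',round(s['time_s'],2),'tcp',np.round(s['tcp_pos'],4),'yawY',round(np.degrees(np.arctan2(y[1],y[0])),2),'tilt',np.round(Rm[:,2],4),'F',np.round(s['wrist_force'],2),'M',np.round(s['moment'],2),'g',round(s['gripper_width']*87,2),'j',np.round(s['joints'],1))
    return s
def go(p,yaw=None):
    """deltas from measured pose to tcp p, tool down with tool-y at world yaw"""
    from scipy.spatial.transform import Rotation as Ro
    s=st(); Rm=np.array(s['ee_rot']); d=Rm.T@(np.asarray(p)-s['tcp_pos'])/.025
    w=np.zeros(3)
    if yaw is not None:
        a=np.radians(yaw); y=np.array([np.cos(a),np.sin(a),0]); z=np.array([0,0,-1.]); T=np.c_[np.cross(y,z),y,z]
        w=Ro.from_matrix(Rm.T@T).as_rotvec(degrees=True)/5
    print('deltas',np.round(d,3).tolist(),np.round(w,3).tolist(),'rows',round(np.linalg.norm(d)/2,1),round(np.linalg.norm(w)*5/8.59,1))
E
python3 - <<'E'
from h import *
go([.5045,-.0273,.2],172.9)
E
```

```text
t 1.2 tcp [ 0.2001 -0.5921  0.2226] yawY 108.66 tilt [ 0.  0. -1.] F [ 0.49  0.39 -0.35] M [-0.   -0.01  0.  ] g 86.75 j [-56.5  22.    0.5  -0.  -68.4 -14.8]
deltas [-18.767, 17.506, 0.903] [-0.0, 0.0, -12.847] rows 12.8 7.5
```

Request:
play_rows([
  [-18.77, 17.5, 0.9, 0, 0, -12.85, 60],
  [-18.77, 17.5, 0.9, 0, 0, -12.85, 60],
  [-18.77, 17.5, 0.9, 0, 0, -12.85, 60],
  [-18.77, 17.5, 0.9, 0, 0, -12.85, 60],
  [-18.77, 17.5, 0.9, 0, 0, -12.85, 60],
  [-18.77, 17.5, 0.9, 0, 0, -12.85, 60],
  [-18.77, 17.5, 0.9, 0, 0, -12.85, 60],
  [-18.77, 17.5, 0.9, 0, 0, -12.85, 60],
  [-18.77, 17.5, 0.9, 0, 0, -12.85, 60],
  [-18.77, 17.5, 0.9, 0, 0, -12.85, 60],
  [-18.77, 17.5, 0.9, 0, 0, -12.85, 60],
  [-18.77, 17.5, 0.9, 0, 0, -12.85, 60],
])

```text
time_s: 2.4
tcp_pos: [0.4854, -0.0622, 0.202]
ee_rot: [[-0.123, -0.992, 0.001], [-0.992, 0.123, 0.0], [-0.0, -0.001, -1.0]]
wrist_force: [1.8, -0.6, -0.2]
gripper_width: 0.685
```

```bash
python3 - <<'E'
from h import *
go([.5045,-.0273,.2],172.9)
E
```

```text
t 2.4 tcp [ 0.4854 -0.0622  0.202 ] yawY 172.95 tilt [ 1.2e-03  1.0e-04 -1.0e+00] F [ 1.77 -0.62 -0.16] M [-0.06 -0.03 -0.  ] g 59.56 j [ 11.8   9.8 -19.9   0.  -60.2 -18.8]
deltas [-1.481, -0.587, 0.08] [-0.013, 0.002, 0.011] rows 0.8 0.0
```

Request:
play_rows([
  [-1.48, -0.59, 0.08, 0, 0, 0, 60],
  [-1.48, -0.59, 0.08, 0, 0, 0, 60],
  [-1.48, -0.59, 0.08, 0, 0, 0, 60],
])

```text
time_s: 2.7
tcp_pos: [0.504, -0.0286, 0.1993]
ee_rot: [[-0.121, -0.993, -0.001], [-0.993, 0.121, -0.0], [0.0, 0.001, -1.0]]
wrist_force: [-1.0, 0.0, 0.0]
gripper_width: 0.69
```

```bash
python3 - <<'E'
from h import *
st(); c=cap('wrist','w1'); print(c.keys()); print(np.round(c['camera_matrix'],2).tolist(),np.round(c['T_tool_cam'],4).tolist()); st()
E
```

```text
t 2.7 tcp [ 0.504  -0.0286  0.1993] yawY 173.03 tilt [-8.e-04 -2.e-04 -1.e+00] F [-1.04  0.01  0.01] M [-0.05  0.16 -0.03] g 60.03 j [ 15.2  11.5 -18.1  -0.  -60.4 -22.2]
dict_keys(['pixels', 'camera_matrix', 'T_tool_cam'])
[[325.19, 0.0, 279.8], [0.0, 325.19, 207.59], [0.0, 0.0, 1.0]] [[-0.0008, -0.9599, -0.2805, 0.077], [1.0, -0.0007, -0.0003, -0.0001], [0.0, -0.2805, 0.9599, -0.1625], [0.0, 0.0, 0.0, 1.0]]
t 2.75 tcp [ 0.5036 -0.0294  0.1994] yawY 172.94 tilt [-6.e-04 -1.e-04 -1.e+00] F [-0.53 -0.34  0.98] M [-0.02  0.13 -0.05] g 59.92 j [ 15.1  11.4 -18.2  -0.  -60.4 -22.2]
```

View pics/w1.png

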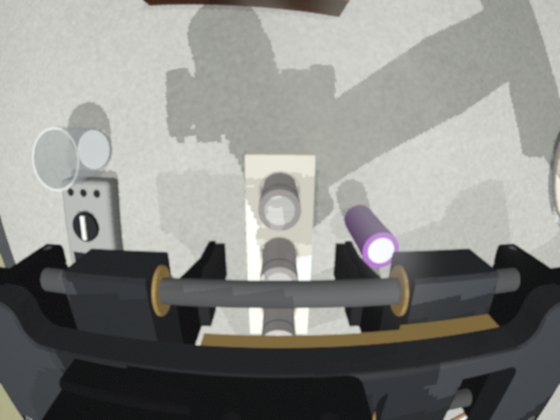

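```bash
cat >> h.py <<'E'
K_=np.array([[325.19,0,279.8],[0,325.19,207.59],[0,0,1]])
T_=np.array([[-0.0008,-0.9599,-0.2805,0.077],[1,-0.0007,-0.0003,-0.0001],[0,-0.2805,0.9599,-0.1625],[0,0,0,1]])
def wray(s,u,v,z):
    a=(u-K_[0,2])/K_[0,0];b=(v-K_[1,2])/K_[1,1];th=np.hypot(a,b)+1e-12
    d=np.array([np.sin(th)*a/th,np.sin(th)*b/th,np.cos(th)])
    R=np.array(s['ee_rot']);d=R@T_[:3,:3]@d;o=R@T_[:3,3]+s['tcp_pos']
    return o+d*(z-o[2])/d[2]
def crop(src,dst,x,y,w,h,k):
    im=cv2.imread('pics/'+src+'.png'); cv2.imwrite('pics/'+dst+'.png',cv2.resize(im[y:y+h,x:x+w],None,fx=k,fy=k,interpolation=cv2.INTER_CUBIC))
E
python3 - <<'E'
from h import *
crop('w1','w1c',225,140,110,90,7)
s=dict(ee_rot=[[-0.121,-.993,-.0008],[-.993,.121,0],[0,.0008,-1]],tcp_pos=np.array([.504,-.0286,.1993]))
print(wray(s,280,210,.105))
for p in [(245,156),(315,156)]: print(wray(s,*p,.04))
E
```

```text
[ 0.50395491 -0.02849094  0.105     ]
[ 0.53405173 -0.06913943  0.04      ]
[ 0.4647613  -0.06063749  0.04      ]
```

View pics/w1c.png

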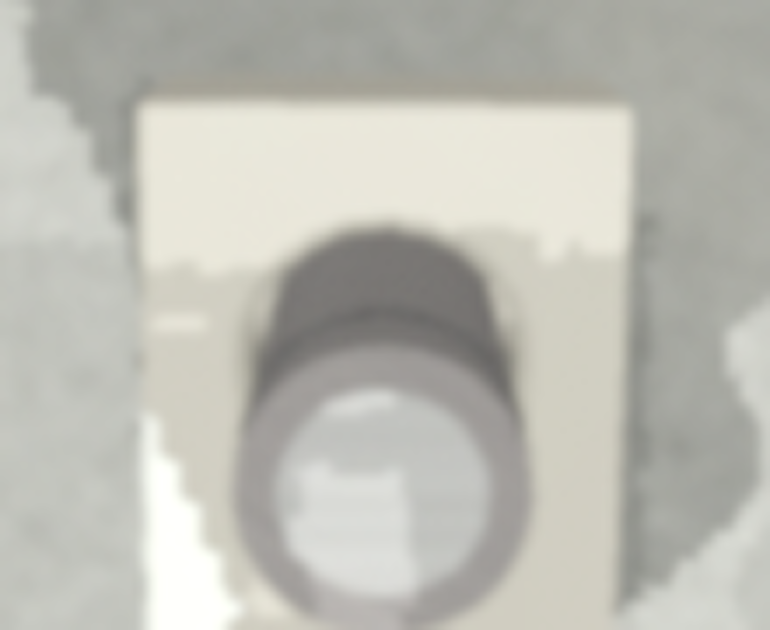

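```bash
python3 - <<'E'
from h import *
go([.5043,-.0286,.0693],172.9)
E
```

```text
t 2.75 tcp [ 0.5036 -0.0294  0.1994] yawY 172.94 tilt [-6.e-04 -1.e-04 -1.e+00] F [-0.53 -0.34  0.98] M [-0.02  0.13 -0.05] g 59.92 j [ 15.1  11.4 -18.2  -0.  -60.4 -22.2]
deltas [-0.037, -0.028, 5.203] [0.007, -0.002, 0.008] rows 2.6 0.0
```

Request:
play_rows([
  [-0.03, -0.02, 1.5, 0, 0, 0, 60],
  [-0.03, -0.02, 3.2, 0, 0, 0, 60],
  [-0.03, -0.02, 4.6, 0, 0, 0, 60],
  [-0.03, -0.02, 5.2, 0, 0, 0, 60],
  [-0.03, -0.02, 5.2, 0, 0, 0, 28],
  [-0.03, -0.02, 5.2, 0, 0, 0, 28],
  [-0.03, -0.02, 5.2, 0, 0, 0, 28],
  [-0.03, -0.02, 5.2, 0, 0, 0, 28],
  [-0.03, -0.02, 5.2, 0, 0, 0, 28],
  [-0.03, -0.02, 5.2, 0, 0, 0, 28],
])

```text
time_s: 3.75
tcp_pos: [0.5049, -0.0287, 0.0709]
ee_rot: [[-0.123, -0.992, 0.002], [-0.992, 0.123, 0.0], [-0.0, -0.002, -1.0]]
wrist_force: [-2.2, -0.9, 5.8]
gripper_width: 0.401
```

```bash
python3 - <<'E'
from h import *
st()
E
```

```text
t 3.75 tcp [ 0.5049 -0.0287  0.0709] yawY 172.94 tilt [ 0.0015  0.     -1.    ] F [-2.23 -0.89  5.85] M [-0.06  0.61 -0.03] g 34.84 j [ 15.2  20.4 -27.5   0.  -42.  -22.3]
```

Request:
play_rows([
  [0, 0, -0.15, 0, 0, 0, 28],
  [0, 0, -0.35, 0, 0, 0, 28],
  [0, 0, -0.5, 0, 0, 0, 28],
  [0, 0, -0.5, 0, 0, 0, 28],
  [0, 0, -0.5, 0, 0, 0, 28],
  [0, 0, -0.5, 0, 0, 0, 28],
  [0, 0, -0.5, 0, 0, 0, 28],
])

```text
time_s: 4.45
tcp_pos: [0.5043, -0.0288, 0.0817]
ee_rot: [[-0.123, -0.992, -0.001], [-0.992, 0.123, -0.0], [0.0, 0.001, -1.0]]
wrist_force: [-0.8, 0.4, -5.9]
gripper_width: 0.402
```

```bash
cat >> h.py <<'E'
def weigh(n=5):
    F=[]
    for i in range(n):
        F.append(np.r_[r.sense()['wrist_force'],r.sense()['moment']]); r.capture('wrist')
    print(np.round(F,2).tolist(),'mean',np.mean(F,0).round(2))
E
python3 - <<'E'
from h import *
st(); weigh()
E
```

```text
t 4.45 tcp [ 0.5043 -0.0288  0.0817] yawY 172.91 tilt [-6.e-04 -1.e-04 -1.e+00] F [-0.76  0.35 -5.91] M [ 0.1   0.05 -0.04] g 34.99 j [ 15.2  19.4 -26.9  -0.  -43.7 -22.3]
[[-0.76, 0.35, -5.91, 0.1, 0.05, -0.04], [-0.06, 0.95, -5.75, 0.03, 0.07, -0.03], [0.15, -0.14, -5.3, 0.02, 0.1, -0.02], [-0.48, -1.07, -5.67, 0.08, 0.07, 0.0], [-0.57, 0.5, -6.06, 0.05, 0.07, -0.03]] mean [-0.34  0.12 -5.74  0.06  0.07 -0.03]
```

Hole 0: about 5.7 N, or 0.585 kg, so this one is steel-cored. It goes back gently for now.

Request:
play_rows([
  [0, 0, 0.2, 0, 0, 0, 28],
  [0, 0, 0.36, 0, 0, 0, 28],
  [0, 0, 0.42, 0, 0, 0, 28],
  [0, 0, 0.45, 0, 0, 0, 28],
  [0, 0, 0.45, 0, 0, 0, 28],
  [0, 0, 0.45, 0, 0, 0, 28],
])

```text
time_s: 5.3
tcp_pos: [0.504, -0.0289, 0.071]
ee_rot: [[-0.123, -0.992, -0.001], [-0.992, 0.123, -0.0], [0.0, 0.001, -1.0]]
wrist_force: [-2.8, -0.2, 0.2]
gripper_width: 0.402
```

```bash
python3 - <<'E'
from h import *
st()
E
```

```text
t 5.3 tcp [ 0.504  -0.0289  0.071 ] yawY 172.91 tilt [-1.e-03 -2.e-04 -1.e+00] F [-2.81 -0.18  0.19] M [ 0.14  1.16 -0.04] g 34.98 j [ 15.2  20.3 -27.6  -0.  -42.2 -22.3]
```

Request:
play_rows([
  [0, 0, 0, 0, 0, 0, 60],
  [0, 0, 0, 0, 0, 0, 60],
  [0, 0, 0, 0, 0, 0, 60],
  [0, 0, 0, 0, 0, 0, 60],
  [0, 0, -1.2, 0, 0, 0, 60],
  [0, 0, -2.3, 0, 0, 0, 60],
  [-0.4, 0, -2.4, 0, 0, 0, 60],
  [-1.9, 0, -2.4, 0, 0, 0, 60],
  [-2.75, 0, -2.4, 0, 0, 0, 60],
  [-2.75, 0, -2.4, 0, 0, 0, 60],
])

```text
time_s: 6.3
tcp_pos: [0.5137, 0.0417, 0.1306]
ee_rot: [[-0.12, -0.993, 0.001], [-0.993, 0.12, 0.0], [-0.001, -0.001, -1.0]]
wrist_force: [0.3, 0.0, -0.3]
gripper_width: 0.687
```

```bash
python3 - <<'E'
from h import *
s=st(); cap('wrist','w2');crop('w2','w2c',200,120,160,120,5); go([.5128,.0395,.0710],172.9)
E
```

```text
t 6.3 tcp [0.5137 0.0417 0.1306] yawY 173.1 tilt [ 1.1e-03  5.0e-04 -1.0e+00] F [ 0.32  0.04 -0.34] M [0.   0.1  0.04] g 59.8 j [ 22.7  16.6 -22.3  -0.  -51.  -29.6]
t 6.35 tcp [0.513  0.0406 0.1304] yawY 173.04 tilt [-1.e-04  0.e+00 -1.e+00] F [-0.39 -0.16  0.6 ] M [-0.06  0.08  0.07] g 59.84 j [ 22.6  16.6 -22.4  -0.  -51.1 -29.6]
deltas [0.044, 0.004, 2.376] [0.001, 0.0, 0.028] rows 1.2 0.0
```

View pics/w2.png

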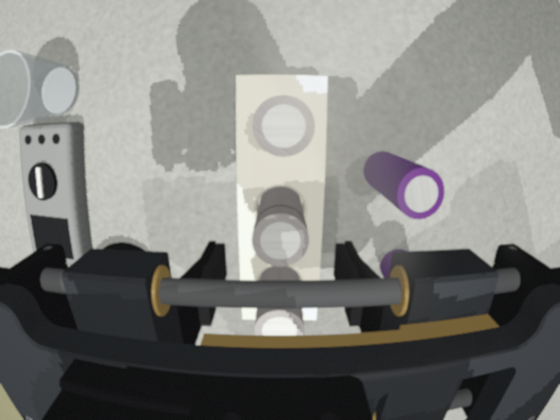

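The steel capsule stands upright in hole 0 at (283,125). The hole 1 capsule at (280,237) is centred between the fingers.

Request:
play_rows([
  [0.02, 0, 1.3, 0, 0, 0, 60],
  [0.02, 0, 2.1, 0, 0, 0, 60],
  [0.02, 0, 2.38, 0, 0, 0, 60],
  [0.02, 0, 2.38, 0, 0, 0, 28],
  [0.02, 0, 2.38, 0, 0, 0, 28],
  [0.02, 0, 2.38, 0, 0, 0, 28],
  [0.02, 0, 2.38, 0, 0, 0, 28],
  [0.02, 0, 2.38, 0, 0, 0, 28],
])

```text
time_s: 7.15
tcp_pos: [0.5134, 0.0391, 0.0722]
ee_rot: [[-0.123, -0.992, 0.002], [-0.992, 0.123, 0.0], [-0.001, -0.002, -1.0]]
wrist_force: [-0.7, -0.1, 3.5]
gripper_width: 0.4
```

```bash
python3 - <<'E'
from h import *
st()
E
```

```text
t 7.15 tcp [0.5134 0.0391 0.0722] yawY 172.93 tilt [ 1.6e-03  5.0e-04 -1.0e+00] F [-0.73 -0.11  3.53] M [ 0.08  0.25 -0.01] g 34.83 j [ 22.4  21.  -26.2   0.  -42.7 -29.5]
```

Request:
play_rows([
  [0, 0, -0.15, 0, 0, 0, 28],
  [0, 0, -0.35, 0, 0, 0, 28],
  [0, 0, -0.5, 0, 0, 0, 28],
  [0, 0, -0.5, 0, 0, 0, 28],
  [0, 0, -0.5, 0, 0, 0, 28],
  [0, 0, -0.5, 0, 0, 0, 28],
  [0, 0, -0.5, 0, 0, 0, 28],
])

```text
time_s: 7.85
tcp_pos: [0.5127, 0.0389, 0.0835]
ee_rot: [[-0.123, -0.992, -0.001], [-0.992, 0.123, -0.0], [0.0, 0.001, -1.0]]
wrist_force: [0.5, 0.2, -3.4]
gripper_width: 0.401
```

```bash
python3 - <<'E'
from h import *
st(); weigh()
E
```

```text
t 7.85 tcp [0.5127 0.0389 0.0835] yawY 172.92 tilt [-5.e-04 -2.e-04 -1.e+00] F [ 0.54  0.16 -3.41] M [ 0.04  0.13 -0.  ] g 34.86 j [ 22.4  20.1 -25.5  -0.  -44.5 -29.5]
[[0.54, 0.16, -3.41, 0.04, 0.13, -0.0], [0.37, 0.16, -3.15, 0.02, 0.09, -0.05], [-0.09, 0.35, -3.91, -0.0, 0.12, 0.02], [-0.16, -0.16, -3.42, 0.05, 0.08, 0.02], [0.22, -0.3, -4.11, 0.02, 0.07, 0.04]] mean [ 0.18  0.04 -3.6   0.03  0.1   0.01]
```

Hole 1: 3.6 N, or 0.37 kg, so this is the filled one. I'll carry it past the well so the wrist camera can see the mouth.

Request:
play_rows([
  [0, 0, -0.8, 0, 0, 0, 28],
  [0, 0, -2.0, 0, 0, 0, 28],
  [0, 0, -3.2, 0, 0, 0, 28],
  [0, 0, -4.2, 0, 0, 0, 28],
  [-0.2, 0, -4.8, 0, 0, 0, 28],
  [-1.2, 0, -4.8, 0, 0, 0, 28],
  [-2.6, 0, -4.8, 0, 0, 0, 28],
  [-4.2, 0, -4.8, 0, 0, 0, 28],
  [-5.8, 0, -4.8, 0, 0, 0, 28],
  [-7.4, 0, -4.8, 0, 0, 0, 28],
  [-9, 0, -4.8, 0, 0, 0, 28],
  [-10.5, 0, -4.8, 0, 0, 0, 28],
])

```text
time_s: 9.3
tcp_pos: [0.545, 0.3012, 0.2034]
ee_rot: [[-0.123, -0.992, -0.001], [-0.992, 0.123, -0.0], [0.0, 0.001, -1.0]]
wrist_force: [0.6, -0.2, -2.9]
gripper_width: 0.403
```

```bash
python3 - <<'E'
from h import *
go([.5325,.431,.2],172.9)
E
```

```text
t 9.3 tcp [0.545  0.3012 0.2034] yawY 172.93 tilt [-6.e-04 -2.e-04 -1.e+00] F [ 0.61 -0.24 -2.94] M [-0.   -0.01  0.04] g 35.1 j [ 43.8  22.6  -1.5  -0.  -65.9 -50.8]
deltas [-5.091, 1.135, 0.134] [0.007, -0.004, 0.007] rows 2.6 0.0
```

Request:
play_rows([
  [-1.5, 0.35, 0, 0, 0, 0, 28],
  [-3.2, 0.75, 0, 0, 0, 0, 28],
  [-4.6, 1.05, 0, 0, 0, 0, 28],
  [-5.1, 1.14, 0, 0, 0, 0, 28],
  [-5.1, 1.14, 0, 0, 0, 0, 28],
  [-5.1, 1.14, 0, 0, 0, 0, 28],
  [-5.1, 1.14, 0, 0, 0, 0, 28],
])

```text
time_s: 10.0
tcp_pos: [0.5329, 0.4281, 0.2038]
ee_rot: [[-0.125, -0.992, -0.0], [-0.992, 0.125, -0.001], [0.001, 0.0, -1.0]]
wrist_force: [0.8, -0.2, -3.3]
gripper_width: 0.404
```

```bash
python3 - <<'E'
from h import *
s=st(); cap('wrist','w3');crop('w3','w3c',230,80,110,85,7); st()
import pickle; pickle.dump({'ee_rot':s['ee_rot'],'tcp_pos':s['tcp_pos']},open('w3.pkl','wb'))
E
```

```text
t 10.0 tcp [0.5329 0.4281 0.2038] yawY 172.84 tilt [-5.e-04 -7.e-04 -1.e+00] F [ 0.78 -0.25 -3.33] M [ 0.04  0.07 -0.02] g 35.16 j [ 52.3  28.5   8.1   0.  -69.7 -59.5]
t 10.05 tcp [0.533 0.428 0.204] yawY 172.83 tilt [-2.e-04 -3.e-04 -1.e+00] F [ 0.06  0.52 -3.25] M [-0.03  0.09  0.02] g 34.95 j [ 52.3  28.5   8.1   0.  -69.7 -59.5]
```

View pics/w3.png

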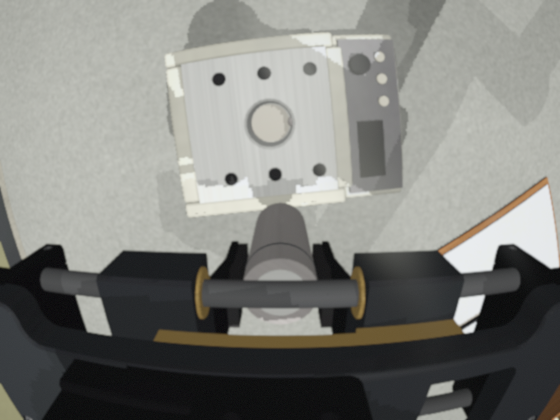

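View pics/w3c.png

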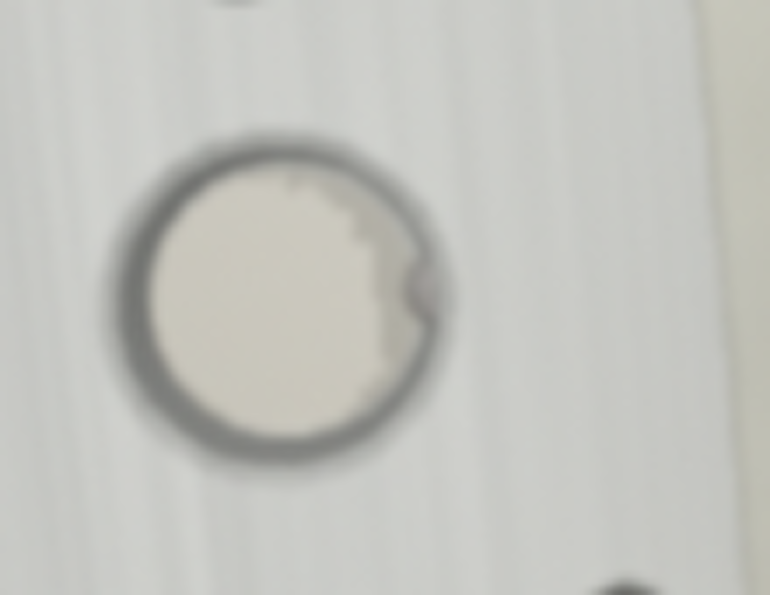

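```bash
python3 - <<'E'
from h import *
import pickle; s=pickle.load(open('w3.pkl','rb'))
print(wray(s,269.6,122.4,.1))
for p in [(219,79),(264,73),(310,69),(231,179),(275,174),(319,169.5)]: print(wray(s,*p,.1).round(4))
p=s['tcp_pos']
E
```

```text
[0.53229649 0.35640994 0.1       ]
[0.5685 0.3147 0.1   ]
[0.5316 0.3155 0.1   ]
[0.4944 0.3165 0.1   ]
[0.5706 0.3988 0.1   ]
[0.5334 0.3994 0.1   ]
[0.4966 0.4001 0.1   ]
```

```bash
python3 - <<'E'
from h import *
a=np.radians(173.1);y=np.array([np.cos(a),np.sin(a),0]);z=np.array([0,0,-1.])
s=dict(ee_rot=np.c_[np.cross(y,z),y,z],tcp_pos=np.array([.5137,.0417,.1306]))
print(wray(s,280,238,.105)); crop('w2','w2c',240,180,80,90,6)
go([.5324,.3568,.175],172.9)
E
```

```text
[0.51346718 0.0393649  0.105     ]
t 10.05 tcp [0.533 0.428 0.204] yawY 172.83 tilt [-2.e-04 -3.e-04 -1.e+00] F [ 0.06  0.52 -3.25] M [-0.03  0.09  0.02] g 34.95 j [ 52.3  28.5   8.1   0.  -69.7 -59.5]
deltas [2.829, -0.332, 1.161] [0.002, -0.004, -0.014] rows 1.5 0.0
```

View pics/w2c.png

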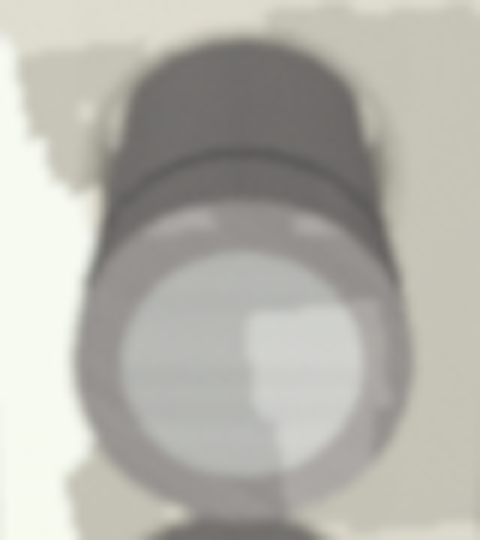

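Request:
play_rows([
  [0.9, -0.1, 0, 0, 0, 0, 28],
  [2.1, -0.25, 0.2, 0, 0, 0, 28],
  [2.7, -0.33, 0.7, 0, 0, 0, 28],
  [2.85, -0.33, 1.1, 0, 0, 0, 28],
  [2.85, -0.33, 1.16, 0, 0, 0, 28],
  [2.85, -0.33, 1.16, 0, 0, 0, 28],
  [2.85, -0.33, 1.16, 0, 0, 0, 28],
])

```text
time_s: 10.75
tcp_pos: [0.5326, 0.3588, 0.1753]
ee_rot: [[-0.123, -0.992, 0.001], [-0.992, 0.123, 0.001], [-0.001, -0.001, -1.0]]
wrist_force: [-0.2, 1.3, -4.6]
gripper_width: 0.403
```

```bash
python3 - <<'E'
from h import *
go([.5324,.3562,.160],172.9); cap('scene','s4'); crop('s4','s4c',390,130,110,90,7); go([.5324,.3562,.160],172.9); cap('wrist','w4');
E
```

```text
t 10.75 tcp [0.5326 0.3588 0.1753] yawY 172.96 tilt [ 1.2e-03  8.0e-04 -1.0e+00] F [-0.22  1.29 -4.59] M [0.05 0.1  0.  ] g 35.07 j [ 48.4  25.6  -0.9   0.  -63.4 -55.4]
deltas [0.105, -0.006, 0.612] [-0.013, 0.011, 0.012] rows 0.3 0.0
t 10.8 tcp [0.5325 0.3589 0.1753] yawY 172.96 tilt [ 1.1e-03  9.0e-04 -1.0e+00] F [-0.51 -0.05 -3.25] M [0.04 0.08 0.05] g 34.92 j [ 48.4  25.6  -0.9   0.  -63.4 -55.4]
deltas [0.106, -0.01, 0.611] [-0.011, 0.012, 0.013] rows 0.3 0.0
```

View pics/s4c.png

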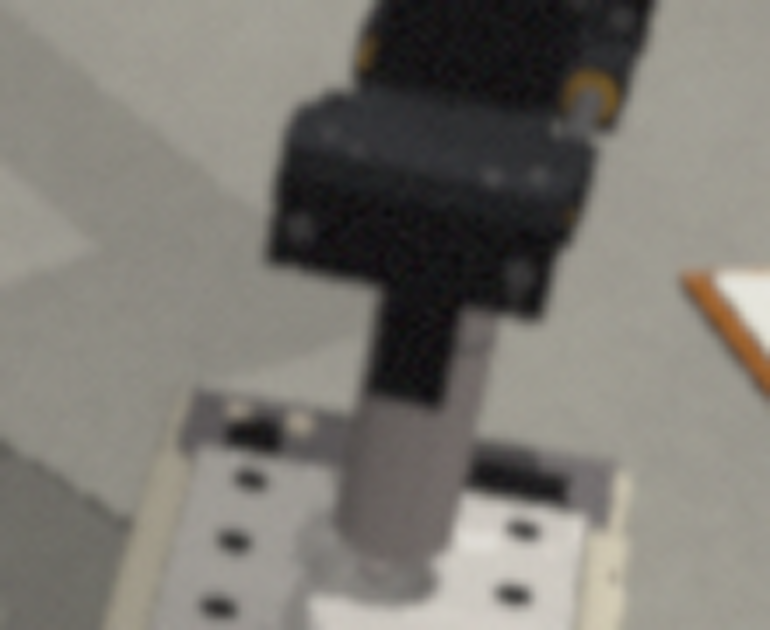

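View pics/w4.png

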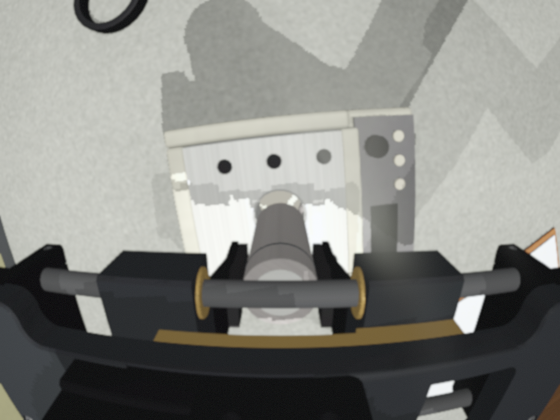

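Request:
play_rows([
  [0.08, -0.01, 0.2, 0, 0, 0, 28],
  [0.1, -0.01, 0.45, 0, 0, 0, 28],
  [0.1, -0.01, 0.55, 0, 0, 0, 28],
  [0.1, -0.01, 0.65, 0, 0, 0, 28],
  [0.1, -0.01, 0.72, 0, 0, 0, 28],
  [0.1, -0.01, 0.72, 0, 0, 0, 28],
])

```text
time_s: 11.45
tcp_pos: [0.532, 0.3552, 0.1564]
ee_rot: [[-0.123, -0.992, -0.0], [-0.992, 0.123, -0.0], [0.0, 0.0, -1.0]]
wrist_force: [-1.2, -0.0, -3.7]
gripper_width: 0.397
```

```bash
python3 - <<'E'
from h import *
st()
E
```

```text
t 11.45 tcp [0.532  0.3552 0.1564] yawY 172.92 tilt [-4.e-04 -4.e-04 -1.e+00] F [-1.2  -0.02 -3.74] M [0.02 0.12 0.02] g 34.55 j [ 48.2  26.3  -2.6  -0.  -61.1 -55.3]
```

Foot is about 6 mm inside the well with no contact. Next, past the ball.

Request:
play_rows([
  [0, 0, 0.1, 0, 0, 0, 28],
  [0, 0, 0.2, 0, 0, 0, 28],
  [0, 0, 0.3, 0, 0, 0, 28],
  [0, 0, 0.4, 0, 0, 0, 28],
  [0, 0, 0.4, 0, 0, 0, 28],
])

```text
time_s: 11.95
tcp_pos: [0.5335, 0.3559, 0.149]
ee_rot: [[-0.123, -0.992, 0.004], [-0.992, 0.123, 0.002], [-0.002, -0.004, -1.0]]
wrist_force: [1.5, -0.9, 3.7]
gripper_width: 0.399
```

```bash
python3 - <<'E'
from h import *
st()
E
```

```text
t 11.95 tcp [0.5335 0.3559 0.149 ] yawY 172.96 tilt [ 0.0041  0.002  -1.    ] F [ 1.49 -0.88  3.67] M [-0.28 -0.5  -0.03] g 34.67 j [ 48.2  26.7  -3.2   0.1 -59.9 -55.3]
```

Request:
play_rows([
  [0, 0, 0.1, 0, 0, 0, 28],
  [0, 0, 0.2, 0, 0, 0, 28],
  [0, 0, 0.3, 0, 0, 0, 28],
  [0, 0, 0.4, 0, 0, 0, 28],
  [0, 0, 0.4, 0, 0, 0, 28],
])

```text
time_s: 12.45
tcp_pos: [0.5336, 0.3558, 0.1397]
ee_rot: [[-0.122, -0.992, 0.005], [-0.992, 0.122, 0.002], [-0.003, -0.004, -1.0]]
wrist_force: [1.4, -1.2, 5.8]
gripper_width: 0.402
```

```bash
python3 - <<'E'
from h import *
st()
E
```

```text
t 12.45 tcp [0.5336 0.3558 0.1397] yawY 172.97 tilt [ 0.0047  0.0023 -1.    ] F [ 1.43 -1.19  5.84] M [-0.44 -0.44  0.03] g 34.95 j [ 48.2  27.2  -3.9   0.1 -58.7 -55.3]
```

Request:
play_rows([
  [0, 0, 0.1, 0, 0, 0, 28],
  [0, 0, 0.18, 0, 0, 0, 28],
  [0, 0, 0.26, 0, 0, 0, 28],
  [0, 0, 0.26, 0, 0, 0, 28],
])

```text
time_s: 12.85
tcp_pos: [0.5336, 0.3558, 0.1329]
ee_rot: [[-0.122, -0.992, 0.004], [-0.992, 0.122, 0.002], [-0.003, -0.004, -1.0]]
wrist_force: [1.8, -1.1, 4.9]
gripper_width: 0.401
```

```bash
python3 - <<'E'
from h import *
st()
E
```

```text
t 12.85 tcp [0.5336 0.3558 0.1329] yawY 172.97 tilt [ 0.0044  0.0021 -1.    ] F [ 1.78 -1.06  4.87] M [-0.41 -0.4   0.01] g 34.87 j [ 48.2  27.5  -4.3   0.1 -57.9 -55.3]
```

Request:
play_rows([
  [0, 0, 0.06, 0, 0, 0, 28],
  [0, 0, 0.12, 0, 0, 0, 28],
  [0, 0, 0.12, 0, 0, 0, 28],
])

```text
time_s: 13.15
tcp_pos: [0.5336, 0.3558, 0.1301]
ee_rot: [[-0.122, -0.992, 0.004], [-0.992, 0.122, 0.002], [-0.003, -0.004, -1.0]]
wrist_force: [1.0, -1.9, 5.7]
gripper_width: 0.401
```

```bash
python3 - <<'E'
from h import *
st()
E
```

```text
t 13.15 tcp [0.5336 0.3558 0.1301] yawY 172.97 tilt [ 0.0045  0.0021 -1.    ] F [ 0.96 -1.95  5.65] M [-0.42 -0.31 -0.03] g 34.85 j [ 48.2  27.7  -4.5   0.1 -57.6 -55.3]
```

Request:
play_rows([
  [0, 0, 0.06, 0, 0, 0, 28],
  [0, 0, 0.12, 0, 0, 0, 28],
  [0, 0, 0.12, 0, 0, 0, 28],
])

```text
time_s: 13.45
tcp_pos: [0.5336, 0.3558, 0.127]
ee_rot: [[-0.122, -0.992, 0.004], [-0.992, 0.122, 0.002], [-0.003, -0.004, -1.0]]
wrist_force: [1.1, -1.9, 7.0]
gripper_width: 0.405
```

Request:
play_rows([
  [0, 0, 0.06, 0, 0, 0, 28],
  [0, 0, 0.12, 0, 0, 0, 28],
  [0, 0, 0.12, 0, 0, 0, 28],
])

```text
time_s: 13.75
tcp_pos: [0.5337, 0.3559, 0.1266]
ee_rot: [[-0.122, -0.993, 0.005], [-0.993, 0.122, 0.002], [-0.003, -0.005, -1.0]]
wrist_force: [-2.5, -3.1, 16.3]
gripper_width: 0.401
```

Request:
play_rows([
  [0, 0, 0.04, 0, 0, 0, 28],
  [0, 0, 0.06, 0, 0, 0, 28],
  [0, 0, 0.06, 0, 0, 0, 28],
])

```text
time_s: 14.05
tcp_pos: [0.5337, 0.3559, 0.1265]
ee_rot: [[-0.121, -0.993, 0.006], [-0.993, 0.121, 0.002], [-0.003, -0.006, -1.0]]
wrist_force: [-5.2, -3.2, 22.1]
gripper_width: 0.403
```

```bash
python3 - <<'E'
from h import *
st()
E
```

```text
t 14.05 tcp [0.5337 0.3559 0.1265] yawY 173.03 tilt [ 0.0062  0.0025 -1.    ] F [-5.16 -3.16 22.13] M [-1.05  1.81 -0.  ] g 35.1 j [ 48.2  27.8  -4.8   0.2 -57.  -55.3]
```

Solid stop at about 35.7 mm with 22 N. I'll relieve the load, open, rise and look.

Request:
play_rows([
  [0, 0, -0.1, 0, 0, 0, 28],
  [0, 0, -0.18, 0, 0, 0, 28],
  [0, 0, -0.18, 0, 0, 0, 60],
  [0, 0, -0.18, 0, 0, 0, 60],
  [0, 0, -0.18, 0, 0, 0, 60],
  [0, 0, -0.18, 0, 0, 0, 60],
  [0, 0, -1.2, 0, 0, 0, 60],
  [0, 0, -2.6, 0, 0, 0, 60],
  [0, 0, -3, 0, 0, 0, 60],
  [0, 0, -3, 0, 0, 0, 60],
])

```text
time_s: 15.05
tcp_pos: [0.5326, 0.3561, 0.1966]
ee_rot: [[-0.123, -0.992, 0.003], [-0.992, 0.123, 0.003], [-0.003, -0.002, -1.0]]
wrist_force: [0.1, -0.5, -0.5]
gripper_width: 0.686
```

```bash
python3 - <<'E'
from h import *
s=st(); c=cap('top','t5'); crop('t5','t5c',100,180,110,110,5); cap('scene','s5'); crop('s5','s5c',380,130,120,110,6);cap('wrist','w5'); st()
E
```

```text
t 15.05 tcp [0.5326 0.3561 0.1966] yawY 172.92 tilt [ 0.0026  0.0029 -1.    ] F [ 0.08 -0.54 -0.51] M [ 0.04  0.1  -0.04] g 59.66 j [ 48.2  24.5   0.4  -0.  -65.7 -55.3]
t 15.2 tcp [0.5311 0.3547 0.1929] yawY 172.9 tilt [-0.0028 -0.0019 -1.    ] F [ 0.52 -0.36 -0.29] M [0.06 0.1  0.06] g 60.31 j [ 48.2  24.6   0.2  -0.1 -65.7 -55.3]
```

View pics/s5c.png

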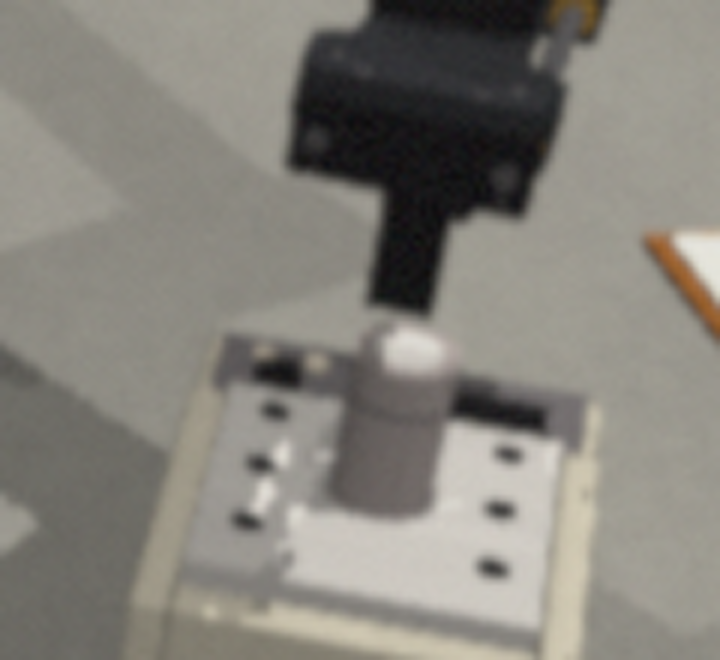

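View pics/w5.png

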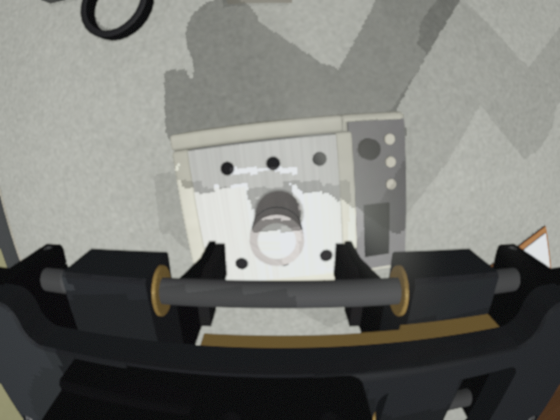

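```bash
python3 - <<'E'
from h import *
s=np.load('pics/scene.npz')
for z in [.153,.1593,.165,.1]: print(z,proj(s,[.5324,.3568,z]))
go([.5043,-.0286,.2],172.9)
E
```

```text
0.153 [446.66348398 189.66541791]
0.1593 [447.17489761 187.14057921]
0.165 [447.64039969 184.84240488]
0.1 [442.48545249 210.29227439]
t 15.2 tcp [0.5311 0.3547 0.1929] yawY 172.9 tilt [-0.0028 -0.0019 -1.    ] F [ 0.52 -0.36 -0.29] M [0.06 0.1  0.06] g 60.31 j [ 48.2  24.6   0.2  -0.1 -65.7 -55.3]
deltas [15.348, -0.83, -0.254] [0.03, -0.025, 0.0] rows 7.7 0.0
```

The scene crop shows the capsule in the well with its top at (448,189). I'd expect about (447,188) for a foot 36 mm deep, so it is home. Next, the steel capsule in hole 0.

Request:
play_rows([
  [1.2, -0.05, -0.25, 0, 0, 0, 60],
  [3, -0.15, -0.25, 0, 0, 0, 60],
  [5, -0.25, -0.25, 0, 0, 0, 60],
  [7, -0.4, -0.25, 0, 0, 0, 60],
  [9, -0.5, -0.25, 0, 0, 0, 60],
  [11, -0.6, -0.25, 0, 0, 0, 60],
  [13, -0.7, -0.25, 0, 0, 0, 60],
  [14.6, -0.8, -0.25, 0, 0, 0, 60],
  [15.3, -0.83, -0.25, 0, 0, 0, 60],
  [15.3, -0.83, -0.25, 0, 0, 0, 60],
  [15.3, -0.83, -0.25, 0, 0, 0, 60],
])

```text
time_s: 16.3
tcp_pos: [0.5049, -0.0271, 0.1999]
ee_rot: [[-0.124, -0.992, -0.002], [-0.992, 0.124, -0.0], [0.001, 0.002, -1.0]]
wrist_force: [0.3, 0.1, -1.2]
gripper_width: 0.69
```

```bash
python3 - <<'E'
from h import *
st();cap('wrist','w6'); go([.5043,-.0286,.071],172.9)
E
```

```text
t 16.3 tcp [ 0.5049 -0.0271  0.1999] yawY 172.86 tilt [-2.1e-03 -3.0e-04 -1.0e+00] F [ 0.31  0.15 -1.17] M [ 0.07  0.06 -0.02] g 59.99 j [ 15.3  11.6 -17.9  -0.  -60.6 -22.5]
t 16.35 tcp [ 0.5052 -0.0265  0.2001] yawY 172.92 tilt [-1.6e-03 -2.0e-04 -1.0e+00] F [ 0.5   0.24 -0.05] M [ 0.08  0.04 -0.02] g 59.99 j [ 15.4  11.6 -17.9  -0.  -60.6 -22.5]
deltas [0.085, 0.016, 5.165] [0.018, -0.004, 0.005] rows 2.6 0.0
```

View pics/w6.png

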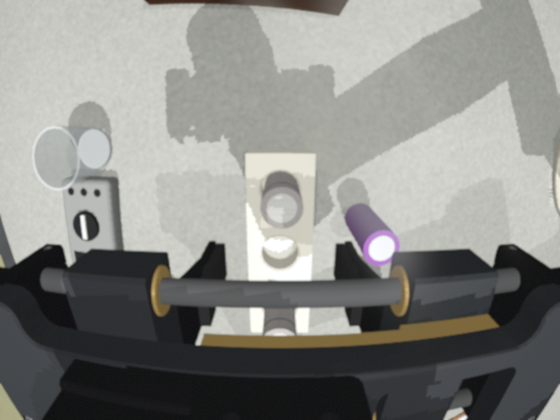

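Steel capsule at (281,208), hole 1 empty at (279,248). Grasp the steel one.

Request:
play_rows([
  [0.07, 0.01, 1.5, 0, 0, 0, 60],
  [0.07, 0.01, 3.2, 0, 0, 0, 60],
  [0.07, 0.01, 4.6, 0, 0, 0, 60],
  [0.07, 0.01, 5.16, 0, 0, 0, 60],
  [0.07, 0.01, 5.16, 0, 0, 0, 28],
  [0.07, 0.01, 5.16, 0, 0, 0, 28],
  [0.07, 0.01, 5.16, 0, 0, 0, 28],
  [0.07, 0.01, 5.16, 0, 0, 0, 28],
  [0.07, 0.01, 5.16, 0, 0, 0, 28],
  [0.07, 0.01, 5.16, 0, 0, 0, 28],
])

```text
time_s: 17.35
tcp_pos: [0.505, -0.0285, 0.0731]
ee_rot: [[-0.123, -0.992, 0.001], [-0.992, 0.123, 0.0], [-0.0, -0.001, -1.0]]
wrist_force: [-1.8, 1.9, 5.8]
gripper_width: 0.405
```

```bash
python3 - <<'E'
from h import *
st()
E
```

```text
t 17.35 tcp [ 0.505  -0.0285  0.0731] yawY 172.92 tilt [ 7.e-04  3.e-04 -1.e+00] F [-1.83  1.94  5.78] M [ 0.49  0.97 -0.01] g 35.26 j [ 15.2  20.2 -27.4  -0.  -42.4 -22.3]
```

Request:
play_rows([
  [0, 0, -0.15, 0, 0, 0, 28],
  [0, 0, -0.5, 0, 0, 0, 28],
  [0, 0, -1.2, 0, 0, 0, 28],
  [0, 0, -2.2, 0, 0, 0, 28],
  [0, 0, -3.2, 0, 0, 0, 28],
  [0, 0, -4, 0, 0, 0, 28],
  [0, 0, -4, 0, 0, 0, 28],
  [0, 0, -4, 0, 0, 0, 28],
])

```text
time_s: 18.15
tcp_pos: [0.5041, -0.0285, 0.1713]
ee_rot: [[-0.124, -0.992, -0.001], [-0.992, 0.124, 0.001], [-0.001, 0.001, -1.0]]
wrist_force: [-0.2, 0.2, -7.4]
gripper_width: 0.399
```

```bash
python3 - <<'E'
from h import *
weigh(2); go([.5337,-.25,.17],172.9);go([.5337,-.25,.17],160); s=np.load('pics/top.npz')
# case frame yaw from brass row & frame edges
f=lambda x,y:((x+.5)/5-.5+365,(y+.5)/5-.5+190)
for p in [(493-375,22),(780-375,88)]: print(ray(s,*f(*p),.056))
E
```

```text
[[-0.18, 0.19, -7.42, 0.06, 0.2, 0.01], [-0.39, -0.1, -5.73, -0.02, 0.17, 0.04]] mean [-0.29  0.04 -6.58  0.02  0.18  0.02]
t 18.25 tcp [ 0.5035 -0.0287  0.1702] yawY 172.88 tilt [-3.9e-03 -2.0e-04 -1.0e+00] F [ 0.14 -0.08 -6.58] M [-0.    0.12  0.04] g 35.14 j [ 15.2  13.2 -20.5  -0.1 -56.6 -22.3]
deltas [8.633, -2.294, 0.006] [0.044, -0.008, -0.004] rows 4.5 0.0
t 18.25 tcp [ 0.5035 -0.0287  0.1702] yawY 172.88 tilt [-3.9e-03 -2.0e-04 -1.0e+00] F [ 0.14 -0.08 -6.58] M [-0.    0.12  0.04] g 35.14 j [ 15.2  13.2 -20.5  -0.1 -56.6 -22.3]
deltas [8.633, -2.294, 0.006] [0.043, -0.013, 2.576] rows 4.5 1.5
[ 0.62678218 -0.26502837  0.056     ]
[ 0.59024282 -0.41526103  0.056     ]
```

Request:
play_rows([
  [1, -0.25, 0, 0, 0, 0, 28],
  [2.6, -0.7, 0, 0, 0, 0, 28],
  [4.4, -1.2, 0, 0, 0, 0, 28],
  [6.2, -1.7, 0, 0, 0, 0, 28],
  [7.7, -2.1, 0, 0, 0, 0, 28],
  [8.5, -2.3, 0, 0, 0, 0, 28],
  [8.63, -2.3, 0, 0, 0, 0, 28],
  [8.63, -2.3, 0, 0, 0, 0, 28],
  [8.63, -2.3, 0, 0, 0, 0, 28],
])

```text
time_s: 19.15
tcp_pos: [0.5348, -0.2489, 0.1708]
ee_rot: [[-0.123, -0.992, -0.002], [-0.992, 0.123, 0.001], [-0.001, 0.002, -1.0]]
wrist_force: [0.4, 0.2, -5.3]
gripper_width: 0.403
```

```bash
python3 - <<'E'
from h import *
s=st(); cap('wrist','w7');crop('w7','w7c',220,90,120,90,6); st()
import pickle; pickle.dump({'ee_rot':s['ee_rot'],'tcp_pos':s['tcp_pos']},open('w7.pkl','wb'))
E
```

```text
t 19.15 tcp [ 0.5348 -0.2489  0.1708] yawY 172.94 tilt [-2.3e-03  9.0e-04 -1.0e+00] F [ 0.45  0.2  -5.31] M [ 0.06  0.07 -0.02] g 35.08 j [ -9.3  21.1  -8.8  -0.  -60.2   2.2]
t 19.2 tcp [ 0.5351 -0.2487  0.1713] yawY 172.97 tilt [-1.5e-03  6.0e-04 -1.0e+00] F [ 0.43  0.33 -6.29] M [0.06 0.03 0.03] g 34.6 j [ -9.2  21.   -8.8  -0.  -60.2   2.2]
```

View pics/w7.png

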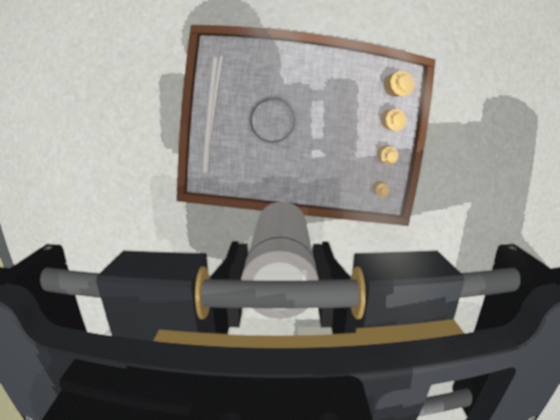

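View pics/w7c.png

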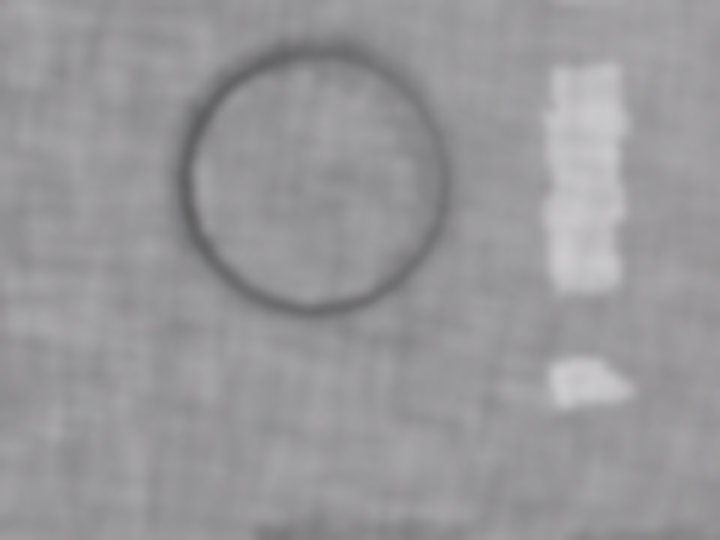

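```bash
python3 - <<'E'
from h import *
import pickle; s=pickle.load(open('w7.pkl','rb'))
X=wray(s,272.1,119.6,.046); print(X)
go([.5330,-.3205,.122],172.9)
E
```

```text
[ 0.5323377  -0.32217761  0.046     ]
t 19.2 tcp [ 0.5351 -0.2487  0.1713] yawY 172.97 tilt [-1.5e-03  6.0e-04 -1.0e+00] F [ 0.43  0.33 -6.29] M [0.06 0.03 0.03] g 34.6 j [ -9.2  21.   -8.8  -0.  -60.2   2.2]
deltas [2.86, -0.272, 1.97] [0.018, 0.005, 0.015] rows 1.7 0.0
```

Request:
play_rows([
  [0.8, -0.08, 0, 0, 0, 0, 28],
  [2, -0.2, 0.2, 0, 0, 0, 28],
  [2.7, -0.27, 0.8, 0, 0, 0, 28],
  [2.88, -0.28, 1.4, 0, 0, 0, 28],
  [2.88, -0.28, 1.8, 0, 0, 0, 28],
  [2.88, -0.28, 1.95, 0, 0, 0, 28],
  [2.88, -0.28, 1.95, 0, 0, 0, 28],
  [2.88, -0.28, 1.95, 0, 0, 0, 28],
  [2.88, -0.28, 1.95, 0, 0, 0, 28],
])

```text
time_s: 20.1
tcp_pos: [0.5342, -0.3219, 0.1243]
ee_rot: [[-0.123, -0.992, 0.002], [-0.992, 0.123, -0.001], [0.0, -0.002, -1.0]]
wrist_force: [-0.7, 0.7, -4.9]
gripper_width: 0.404
```

```bash
python3 - <<'E'
from h import *
st();cap('scene','s8'); crop('s8','s8c',110,110,120,100,6); cap('wrist','w8');go([.533,-.3212,.106],172.9)
E
```

```text
t 20.1 tcp [ 0.5342 -0.3219  0.1243] yawY 172.96 tilt [ 1.8e-03 -7.0e-04 -1.0e+00] F [-0.68  0.68 -4.92] M [0.02 0.06 0.03] g 35.13 j [-16.2  26.5  -7.4   0.  -56.    9.2]
t 20.2 tcp [ 0.534  -0.322   0.1241] yawY 172.94 tilt [ 1.5e-03 -5.0e-04 -1.0e+00] F [ 0.05 -0.16 -4.6 ] M [ 0.04  0.15 -0.07] g 35.35 j [-16.2  26.5  -7.4   0.  -56.    9.2]
deltas [-0.025, 0.045, 0.724] [-0.017, -0.004, 0.009] rows 0.4 0.0
```

View pics/s8c.png

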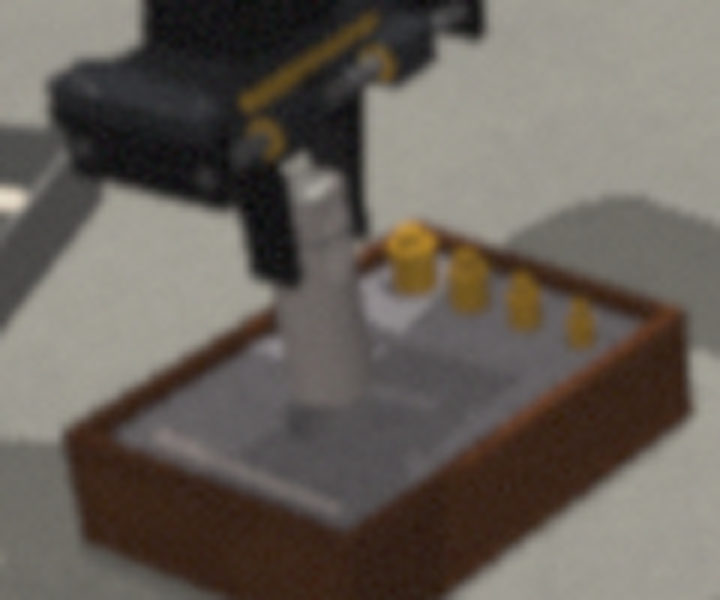

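View pics/w8.png

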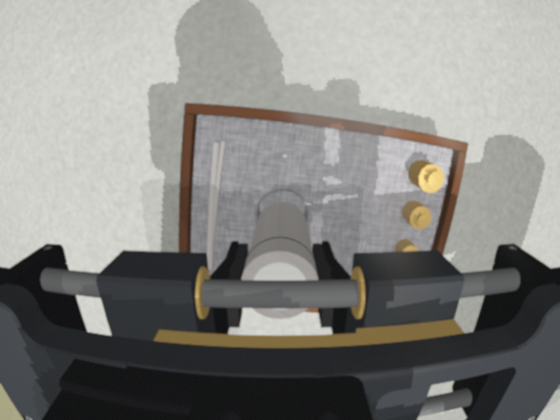

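Rim arc at (281,190) is centred on the capsule. Lowering.

Request:
play_rows([
  [-0.02, 0.04, 0.2, 0, 0, 0, 28],
  [-0.02, 0.04, 0.4, 0, 0, 0, 28],
  [-0.02, 0.04, 0.55, 0, 0, 0, 28],
  [-0.02, 0.04, 0.7, 0, 0, 0, 28],
  [-0.02, 0.04, 0.8, 0, 0, 0, 28],
  [-0.02, 0.04, 0.8, 0, 0, 0, 28],
])

```text
time_s: 20.8
tcp_pos: [0.5323, -0.3214, 0.1026]
ee_rot: [[-0.123, -0.992, -0.001], [-0.992, 0.123, 0.0], [-0.0, 0.001, -1.0]]
wrist_force: [-0.1, -0.5, -5.5]
gripper_width: 0.402
```

Request:
play_rows([
  [0, 0, 0.25, 0, 0, 0, 28],
  [0, 0, 0.5, 0, 0, 0, 28],
  [0, 0, 0.7, 0, 0, 0, 28],
  [0, 0, 0.8, 0, 0, 0, 28],
  [0, 0, 0.84, 0, 0, 0, 28],
  [0, 0, 0.84, 0, 0, 0, 28],
])

```text
time_s: 21.4
tcp_pos: [0.5325, -0.3214, 0.0821]
ee_rot: [[-0.123, -0.992, -0.0], [-0.992, 0.123, 0.0], [-0.0, 0.0, -1.0]]
wrist_force: [0.3, -0.1, -5.4]
gripper_width: 0.401
```

```bash
python3 - <<'E'
from h import *
st()
E
```

```text
t 21.4 tcp [ 0.5325 -0.3214  0.0821] yawY 172.92 tilt [-3.e-04  1.e-04 -1.e+00] F [ 0.29 -0.12 -5.42] M [ 0.06  0.13 -0.03] g 34.84 j [-16.2  29.  -10.1  -0.  -50.9   9.1]
```

Request:
play_rows([
  [0, 0, 0.03, 0, 0, 0, 28],
  [0, 0, 0.06, 0, 0, 0, 28],
  [0, 0, 0.09, 0, 0, 0, 28],
  [0, 0, 0.12, 0, 0, 0, 28],
  [0, 0, 0.14, 0, 0, 0, 28],
  [0, 0, 0.14, 0, 0, 0, 28],
])

```text
time_s: 22.0
tcp_pos: [0.5327, -0.3215, 0.0794]
ee_rot: [[-0.123, -0.992, 0.0], [-0.992, 0.123, -0.0], [0.0, -0.0, -1.0]]
wrist_force: [-0.8, 1.3, -1.7]
gripper_width: 0.401
```

Request:
play_rows([
  [0, 0, 0.03, 0, 0, 0, 28],
  [0, 0, 0.05, 0, 0, 0, 28],
  [0, 0, 0.05, 0, 0, 0, 28],
])

```text
time_s: 22.3
tcp_pos: [0.5327, -0.3217, 0.0793]
ee_rot: [[-0.123, -0.992, 0.001], [-0.992, 0.123, -0.001], [0.001, -0.001, -1.0]]
wrist_force: [-3.1, 2.4, 5.9]
gripper_width: 0.4
```

On the floor of the recess. Back off the load, open, rise.

Request:
play_rows([
  [0, 0, -0.03, 0, 0, 0, 28],
  [0, 0, -0.03, 0, 0, 0, 60],
  [0, 0, -0.03, 0, 0, 0, 60],
  [0, 0, -0.03, 0, 0, 0, 60],
  [0, 0, -0.03, 0, 0, 0, 60],
  [0, 0, -0.6, 0, 0, 0, 60],
  [0, 0, -1.8, 0, 0, 0, 60],
  [0, 0, -3.2, 0, 0, 0, 60],
  [0, 0, -4.6, 0, 0, 0, 60],
  [0, 0, -5, 0, 0, 0, 60],
  [0, 0, -5, 0, 0, 0, 60],
])

```text
time_s: 23.4
tcp_pos: [0.5337, -0.3218, 0.2045]
ee_rot: [[-0.123, -0.992, 0.005], [-0.992, 0.123, -0.001], [0.001, -0.005, -1.0]]
wrist_force: [-0.4, -0.7, -0.8]
gripper_width: 0.684
```

```bash
python3 - <<'E'
from h import *
st();cap('scene','s9'); cap('top','t9'); cap('wrist','w9')
crop('s9','s9a',110,110,120,100,6); crop('s9','s9b',250,150,120,80,6); crop('s9','s9c',390,160,110,110,6)
a=[cv2.imread(f'pics/s9{k}.png') for k in 'abc']
h=480; b=[cv2.resize(x,(int(x.shape[1]*300/x.shape[0]),300)) for x in a]; m=np.hstack(b); print(m.shape)
cv2.imwrite('pics/s9m.png',cv2.resize(m,(800,int(m.shape[0]*800/m.shape[1]))))
s=np.load('pics/scene.npz'); print(proj(s,[.5330,-.3212,.111]),proj(s,[.5324,.3568,.1593]))
E
```

```text
t 23.4 tcp [ 0.5337 -0.3218  0.2045] yawY 172.92 tilt [ 0.0045 -0.0014 -1.    ] F [-0.36 -0.66 -0.78] M [0.02 0.12 0.03] g 59.49 j [-16.2  22.4  -1.6   0.  -65.7   9.1]
(300, 1110, 3)
[162.48356184 156.71259669] [447.17489761 187.14057921]
```

View pics/s9m.png

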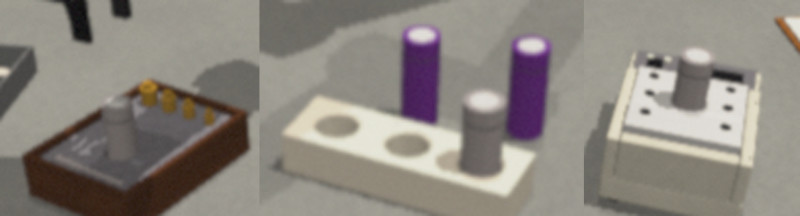

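View pics/s9.png

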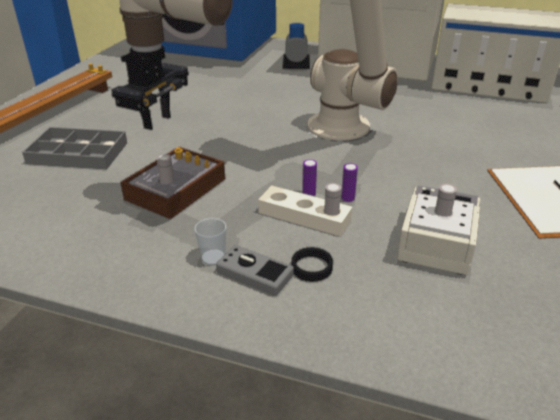

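View pics/t9.png

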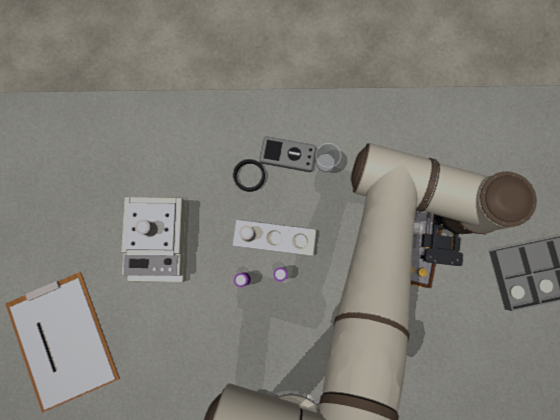

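View pics/s9a.png

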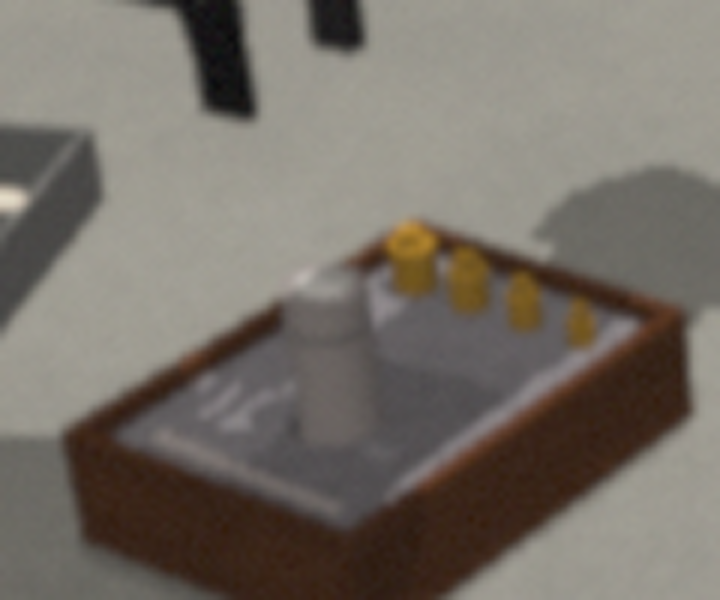

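View pics/w9.png

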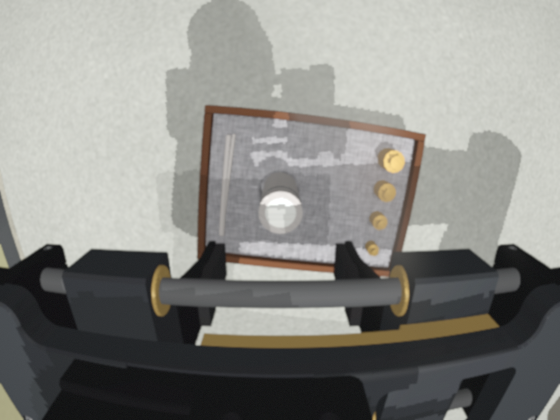

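```bash
python3 - <<'E'
from h import *
s=st(); crop('w9','w9c',235,155,90,90,7)
print(wray(s,280.5,211.5,.111))
cap('wrist','w10')
E
```

```text
t 23.55 tcp [ 0.5317 -0.3209  0.2005] yawY 172.9 tilt [-0.0031  0.0016 -1.    ] F [ 0.3  -0.02 -0.25] M [-0.03  0.09 -0.05] g 59.85 j [-16.2  22.6  -1.9  -0.  -65.7   9.1]
[ 0.53104063 -0.32082246  0.111     ]
```

View pics/w9c.png

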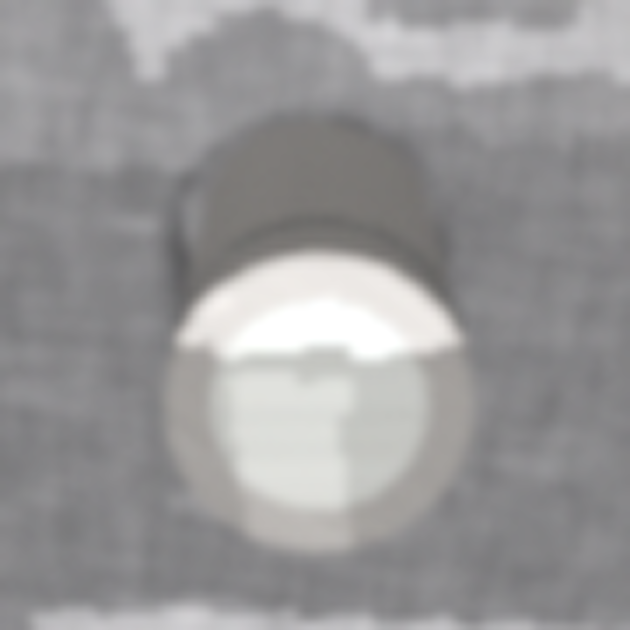

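The capsule top lies within about 1–2 mm of the recess centre, so it is upright. Nothing is touching the robot. Handing in.

```bash
python3 -c "
from station import r
print(r.finish_job())"
```

```text
the job is handed in; nothing more can be done
None
```

The job is done and handed in at about 23.6 s of the 72 s allowed. The handover call gave no verdict.

- **Telling them apart:** The capsule in hole 0 felt like 5.7 N (about 0.58 kg), so it is the steel-cored one. The capsule in hole 1 felt like 3.6 N (about 0.37 kg), so it is the filled one. I did not lift the third; it is the empty one by elimination, since the two weights fit only those classes.
- **Filled capsule:** I pushed it past the ball, which took about 9 N. It met a solid stop with its foot about 36 mm below the mouth. The wrist force there was 22 N, and adding load moved it no further. After release, its top in the scene picture matched that depth to about 1 mm.
- **Steel-cored capsule:** It stands in the case's recess, set down at about 6 N or less, with its top within about 2 mm of the recess centre from the wrist view. The scene camera suggested its top was about 2 px off from upright, which I took as measurement error and did not correct.
- **Empty capsule:** It still stands untouched in hole 2.
- **Bystanders:** The final pictures show the beaker, tape roll and meter where they were, and the gripper open and clear of everything.

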